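# Lock the cover of the teal power supply

### The job

The cover fastener of the teal power supply, the one with the orange wing knob, has sprung up. Turn the knob back so that it lines up with its slot, push it in, and turn it a quarter turn clockwise so that it stays locked down across the slot; leave the grey power supply alone.

Things in the scene. Friction and masses are not known exactly. Their poses are not given: they have to be found in the camera images.
- stud_grip (a point): Orange wing knob on the teal case (190 x 130 mm, fixed, level cover 75 mm above the bench). Wing: upright bar 46 long, 14 thick, 40 mm high, turning about the vertical axis through its middle. Point on that axis, 14 mm below the wing's top, 46 mm above the cover while up. x along the wing, y across it (grip the 14 mm), z up; turns with the knob. 35 mm of open cover or more on all sides.
- stud_turn (a joint): Knob angle, rad, growing clockwise seen from above. 0: wing and the steel key bar under it (48 x 12 x 8 mm) lie along the dark slot (56 x 24 mm, white stripes at its ends) and can go in, within about 0.2 either side. 1.57: across the slot, locked. Stops at -0.3 and 1.65. Starts at 0.5 to 1.05, so first turn it back anticlockwise by that much. Turns easily (0.02 to 0.1 N m).
- stud_push (a joint): How far the orange knob is pushed down, m. 0: up, key bar just above the cover; it goes only 2 mm down unless lined up. 0.016: fully in, at its stop: the bar is below the 4 mm cover and the knob can turn; wing's lower edge 4 mm above the cover. A spring lifts it with 2 N at 0, 6 N at 0.016: let go unturned, it springs up. Locked and let go it rests at about 0.014.
- grey_case: The other power supply, a beige-grey case of the same make and size (190 x 130 x 75 mm), fixed, with a black wing knob that also stands up, to 135 mm above the bench. Not to be touched. Origin at the centre of its underside, x along the 190 mm, z up. The two cases stand side by side, 0.3 to 0.55 m apart, either one on the left.
Not all that is in view belongs to the job. Leave any green or red look-alike of the part that bears stud_grip alone.

How it is judged:
On the way:
1. the orange knob is lined up with its slot and pushed in (value of joint stud_push above 0.01 m and value of joint stud_turn below 0.4 rad), for 0.05 s.
At the end, for the whole second after the job is handed in: The orange knob has been let go and stays down (pushed in by more than 10 mm), at rest, turned clockwise from its slot by a quarter turn (at least 1.2 rad, about 70 degrees) (value of joint stud_push above 0.01 m and value of joint stud_turn above 1.2 rad and velocity of joint stud_turn between -0.1 and 0.1 rad/s); the robot touches nothing.
It fails at once if the robot pushes on the grey power supply or its knob (over 2 N) (contact force between grey_case and the fingers above 2 N or contact force between grey_case and the arm above 2 N).
It also fails if it takes over 35 s, if anything falls off the work surface, if the arm or the gripper's body presses on something with over 40 N, if the wrist force passes 120 N, or if a joint passes its speed limit or range.

### The arm

A 6-joint arm with a two-finger parallel gripper is mounted at the origin on the work surface. World frame = base frame: x ahead of the robot, y to its left, z up, the work surface at z = 0. Lengths are in m, angles in rad, forces in N, time in s.
With the tool pointing down it reaches from about 0.275 to 0.875 m from the base axis. Payload 12.5 kg.
Tool frame: the origin (TCP) lies at the very end of the fingers, on their centre line; the grasp point (between the pads) lies 19 mm behind it; z points along the fingers, y is the line along which they close (so a half turn about z gives the same grasp; the last joint's range is limited). The gripper opens to 85 mm and grips with 20 to 120 N. Pads are 22 mm wide; open, the fingers measure 114 mm over their backs; the gripper's body (76 mm by 85 mm) begins 54 mm behind the grasp point. The pads swing forward as they close: fully open they stand 13 mm farther back than shut.
Start: joints at [-1.288, 0.351, 1.652, -0, 1.139, -0.085], TCP at [0.198, -0.513, 0.231] pointing down, gripper open.
Joint ranges: [-2.75, 2.75], [-0.79, 2.1], [0.01, 2.65], [-1.57, 4.71], [0.07, 3.14], [-2.87, 2.87]. Speed limits (rad/s): [2.22, 2.22, 2.79, 3.14, 3.14, 3.14].

### API

Orientations are given as a 3x3 rotation matrix whose columns are the frame's x, y, z axes.
In Python, from bench import manip gives the robot as it stands. Calls block until the motion is done:
- manip.move_ptp(position, orientation): joint-space move of the TCP to a pose.
- manip.move_l(position, attitude=None, max_speed=0.15): straight line of the TCP; attitude=None keeps the orientation; max_speed is the mean speed in m/s.
- manip.move_j(angles): joint-space move.
- manip.set_gripper(opening, effort=None): opening from 0.0 (shut) to 1.0 (fully open); effort is the grip in N (None keeps the last); returns when the fingers have stopped.
- manip.dwell(seconds).
- manip.inverse_kinematics(position, orientation): joint angles nearest the present ones, or None.
- manip.grab_frame(name): name is "scene" or "top" or "wrist"; returns (picture, depth): 400x640x3 uint8, red, green, blue; 400x640 float32, m along the optical axis (not along the pixel's ray), 0 where there is no reading.
- manip.get_calibration(name): a dict with "camera_matrix" (3x3 intrinsics, pixels), "R" (3x3) and "t" (3): a world point X has camera coordinates R X + t. Camera axes: x right, y down, z forward; pixel columns grow to the right and rows downward; lengths in m; the calibration is good to about 2 mm. The wrist camera is an equidistant fisheye: a pixel r from the principal point sees the ray r / f radians off the axis. A picture is of the moment at which its call begins: read the wrist's pose just before it. get_calibration takes no time and is no camera call; for the wrist camera it gives the pose at the moment of the call.
A pose or a line that the arm cannot do raises manip.Unreachable and nothing moves.
- manip.sign_off(): hands the job in; it is judged then, once.
Trained networks look in the newest picture that a camera, given by its name, has taken for a name from the list of things; names that differ only in an ending like _2 or _b are one class to them, and where a whole thing is asked for, a point or a joint stands for the part that bears it (a point fixed in the world has none). Each returns a list of dicts, best first, with "confidence" (0 to 1); they miss things now and then, are a little off and sometimes report something else, mostly with a low value. They report only what shows in the picture. A call takes as long as a camera call. They do not tell look-alikes from the thing itself.
- manip.look_for(camera, name): "at" ([x, y, z] in m, in world coordinates, good to about 4 mm: the middle of the surface that is visible of it).
Readings, each from a call of its own:
- manip.current_time(): time.
- manip.current_qpos(): joint angles.
- manip.current_joint_vel(): joint speeds.
- manip.current_joint_torque(): joint torques, N m.
- manip.current_ee_pos(): TCP position.
- manip.current_tcp_rot(): TCP orientation.
- manip.current_force(): force on the tool from outside, world axes, zero at the start.
- manip.current_ft_torque(): the same for the moment, N m.
- manip.current_grip_width(): opening from 0.0 (shut) to 1.0 (fully open).
- manip.current_grip_force(): force on a finger pad.
Only numpy, scipy, OpenCV 4.12 (cv2) and the standard library are available. Lean on these libraries where they do the work, as an engineer would, in place of code of your own. Each camera call takes 0.05 s, during which the arm holds its last target. There are 200 camera calls.

## Working session

There is one attempt and no reset: what is moved stays moved. The work goes in short steps, each a Python script; the robot and the scene stay as the last script left them, time stands still between calls to the robot, and variables do not carry over. Pictures are saved under pics/ and viewed, at most 10 in all, crops included, and the job is handed in when it is done.

```bash
mkdir -p pics; python3 - <<'E'
from bench import manip as m
import cv2
for c in("scene","top"):
    p,d=m.grab_frame(c); cv2.imwrite(f"pics/{c}0.png",p[:,:,::-1])
    for n in("stud_grip","grey_case"):
        for r in m.look_for(c,n)[:4]: print(c,n,r)
print(m.current_time())
E
```

```text
scene stud_grip {'at': [0.3184, -0.2809, 0.1197], 'confidence': 0.62}
scene stud_grip {'at': [0.5686, -0.2551, 0.1134], 'confidence': 0.58}
scene stud_grip {'at': [0.3122, 0.1932, 0.1275], 'confidence': 0.49}
scene grey_case {'at': [0.6135, 0.1947, 0.0745], 'confidence': 0.61}
top stud_grip {'at': [0.2992, 0.1842, 0.1312], 'confidence': 0.73}
top stud_grip {'at': [0.3068, -0.2804, 0.135], 'confidence': 0.54}
top stud_grip {'at': [0.5618, -0.2539, 0.1274], 'confidence': 0.52}
top grey_case {'at': [0.5914, 0.185, 0.0797], 'confidence': 0.92}
0.3
```

View pics/top0.png

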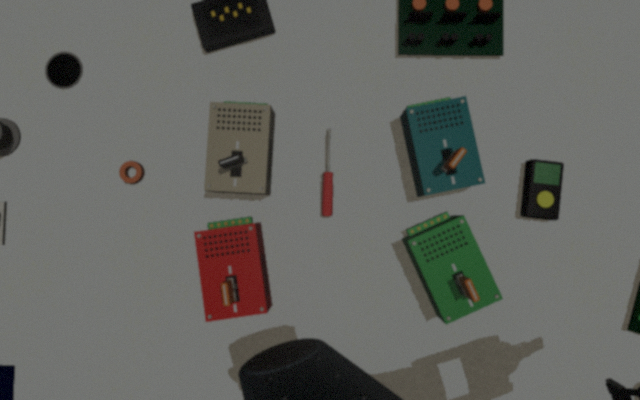

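View pics/scene0.png

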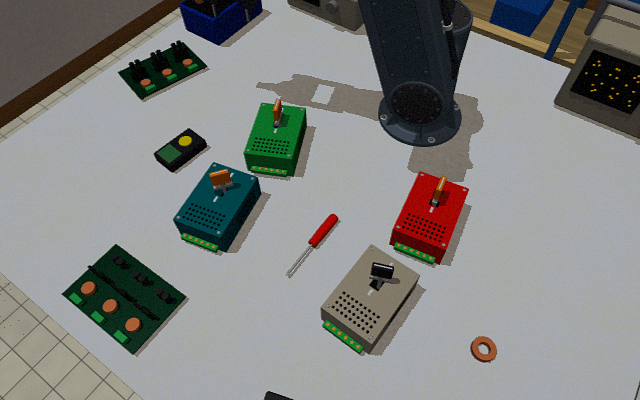

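The top view shows teal at about (443,145) with its orange wing at (450,162), i.e. world ≈ (0.565,-0.255). The slot points roughly +10° and the wing about -50°. The grey case is on the left, and the red and green ones are look-alikes. Next I'll look from above with the wrist camera.

```bash
cat > h.py <<'E'
from bench import manip as m
import numpy as np, cv2
def R(a): c,s=np.cos(a),np.sin(a); return np.array([[c,s,0],[s,-c,0],[0,0,-1.]])
def proj(pix,z,cal):   # wrist fisheye pixel -> world point at height z
    K=cal["camera_matrix"]; u=(pix[0]-K[0,2])/K[0,0]; v=(pix[1]-K[1,2])/K[1,1]
    th=np.hypot(u,v); s=np.sin(th)/th if th>1e-9 else 1
    Rm=np.array(cal["R"]); d=Rm.T@np.array([u*s,v*s,np.cos(th)]); c=-Rm.T@np.array(cal["t"])
    return c+d*(z-c[2])/d[2]
def rectify(pic,cal,cx,cy,z,half=.08,n=480):  # metric top-down view at height z; up=+x, left=+y
    K=cal["camera_matrix"]; g=(np.arange(n)+.5)/n*2*half-half
    Y,X=np.meshgrid(cy-g,cx-g); P=np.stack([X,Y,np.full_like(X,z)],-1)@np.array(cal["R"]).T+cal["t"]
    r=np.hypot(P[...,0],P[...,1]); th=np.arctan2(r,P[...,2]); k=th/np.maximum(r,1e-9)
    return cv2.remap(pic,(K[0,2]+K[0,0]*k*P[...,0]).astype('f4'),(K[1,2]+K[1,1]*k*P[...,1]).astype('f4'),cv2.INTER_LINEAR)
E
python3 - <<'E'
from h import *
p0=m.current_ee_pos(); m.move_ptp([.565,-.255,.30],R(0.17))
cal=m.get_calibration("wrist"); p,d=m.grab_frame("wrist"); print(m.look_for("wrist","stud_grip")[:3])
np.savez("w1.npz",p=p,d=d,**{k:np.array(cal[k]) for k in("camera_matrix","R","t")})
out=[cv2.resize(p,(640,400))]
cv2.imwrite("pics/w1.png",p[:,:,::-1])
a=rectify(p,cal,.565,-.255,.075,n=400); b=rectify(p,cal,.565,-.255,.135,n=400)
cv2.imwrite("pics/r1.png",np.hstack([a,b])[:,:,::-1])
for a in(-1.6,-1.4,-.9,.17,.3):
  for k in(0,np.pi,-np.pi):
    q=m.inverse_kinematics([.565,-.255,.11],R(a+k)); print(a,k,None if q is None else np.round(q,2))
print(m.current_time(),-np.array(cal["R"]).T@cal["t"])
E
```

```text
[{'at': [0.2942, 0.1847, 0.1069], 'confidence': 0.77}, {'at': [0.571, -0.2575, 0.1343], 'confidence': 0.56}, {'at': [0.3304, -0.2791, 0.0885], 'confidence': 0.45}]
-1.6 0 [-0.5   0.61  1.56 -0.    0.97  2.67]
-1.6 3.141592653589793 [-0.5   0.61  1.56 -0.    0.97 -0.47]
-1.6 -3.141592653589793 [-0.5   0.61  1.56 -0.    0.97 -0.47]
-1.4 0 [-0.5   0.61  1.56 -0.    0.97  2.47]
-1.4 3.141592653589793 [-0.5   0.61  1.56 -0.    0.97 -0.67]
-1.4 -3.141592653589793 [-0.5   0.61  1.56 -0.    0.97 -0.67]
-0.9 0 [-0.5   0.61  1.56 -0.    0.97  1.97]
-0.9 3.141592653589793 [-0.5   0.61  1.56 -0.    0.97 -1.17]
-0.9 -3.141592653589793 [-0.5   0.61  1.56 -0.    0.97 -1.17]
0.17 0 [-0.5   0.61  1.56 -0.    0.97  0.9 ]
0.17 3.141592653589793 [-0.5   0.61  1.56 -0.    0.97 -2.24]
0.17 -3.141592653589793 [-0.5   0.61  1.56 -0.    0.97 -2.24]
0.3 0 [-0.5   0.61  1.56 -0.    0.97  0.77]
0.3 3.141592653589793 [-0.5   0.61  1.56 -0.    0.97 -2.37]
0.3 -3.141592653589793 [-0.5   0.61  1.56 -0.    0.97 -2.37]
2.0667 [ 0.63587761 -0.24312648  0.44319248]
```

View pics/r1.png

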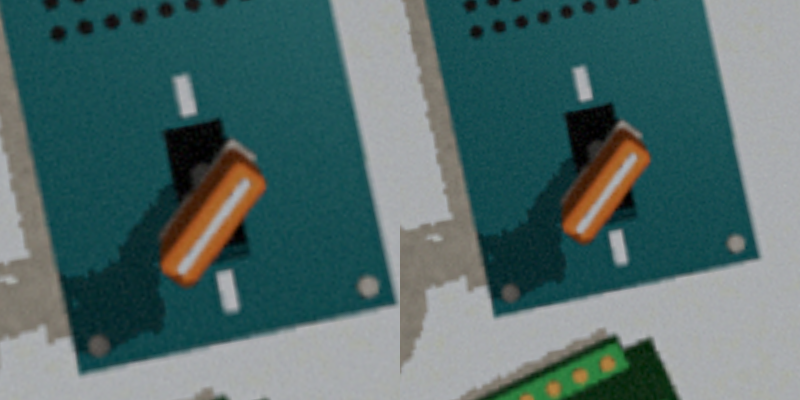

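View pics/w1.png

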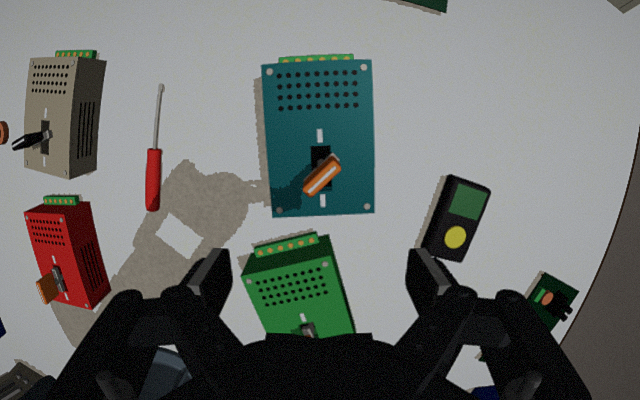

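Rectified at 0.4 mm/px, the slot stripes are at (184,95) and (229,291), which gives a centre of (0.568,-0.258) and a yaw of 0.226. The wing top centre is at (606,183), i.e. (0.572,-0.257), with a yaw of -0.59, so the knob angle is about 0.82. I'll look once more from the opposite side to cancel the camera calibration error.

```bash
python3 - <<'E'
from h import *
m.move_ptp([.57,-.257,.27],R(0.226+np.pi))
cal=m.get_calibration("wrist"); p,d=m.grab_frame("wrist")
a=rectify(p,cal,.565,-.255,.075,n=400); b=rectify(p,cal,.565,-.255,.135,n=400)
cv2.imwrite("pics/r2.png",np.hstack([a,b])[:,:,::-1])
print(m.current_time(),m.current_ee_pos(),m.current_qpos(),-np.array(cal["R"]).T@cal["t"])
E
```

```text
4.8083 [ 0.57000302 -0.25700925  0.27001731] [-4.98026874e-01  4.55825341e-01  1.39796403e+00 -1.19963381e-05
  1.28779604e+00 -2.29444553e+00] [ 0.50141103 -0.27234707  0.41341988]
```

View pics/r2.png

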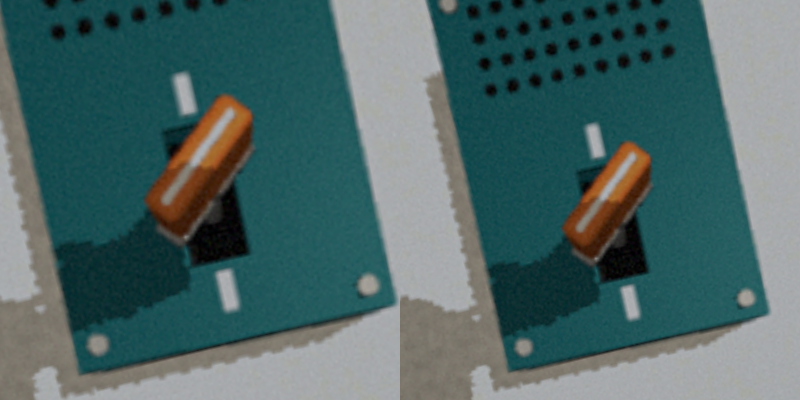

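The second view agrees, with the slot centre at (206,192) in the left half and the wing stripe centre at (206,194) in the right half. The axis is therefore (0.5675,-0.2575), wing yaw ≈ -0.615, slot yaw 0.225. Next: grasp and turn back.

```bash
python3 - <<'E'
from h import *
X,Y=.5675,-.2575; pi=np.pi
def st(s): print(s,round(m.current_time(),2),np.round(m.current_ee_pos(),4),np.round(m.current_force(),1),np.round(m.current_ft_torque(),2),round(m.current_grip_width(),3),round(m.current_grip_force(),1))
m.move_ptp([X,Y,.18],R(-.615+pi)); m.set_gripper(.6,50)
m.move_l([X,Y,.102]); st("down")
m.set_gripper(0,50); st("grip")
m.move_l([X,Y,.102],R(.225+pi)); st("turned")
cal=m.get_calibration("wrist"); p,d=m.grab_frame("wrist")
a=rectify(p,cal,X,Y,.075,n=400); b=rectify(p,cal,X,Y,.135,n=400)
cv2.imwrite("pics/r3.png",np.hstack([a,b])[:,:,::-1])
E
```

```text
down 6.72 [ 0.568  -0.2577  0.1028] [ 0.5 -0.4 -0.7] [ 0.08 -0.03  0.03] 0.6 0.0
grip 7.14 [ 0.5675 -0.2584  0.1028] [-2.1 -4.1  2.9] [-0.69  0.37 -0.02] 0.161 50.7
turned 8.13 [ 0.5674 -0.2577  0.1023] [-2.2 -2.4  2. ] [-0.35  0.51  0.07] 0.158 51.0
```

View pics/r3.png

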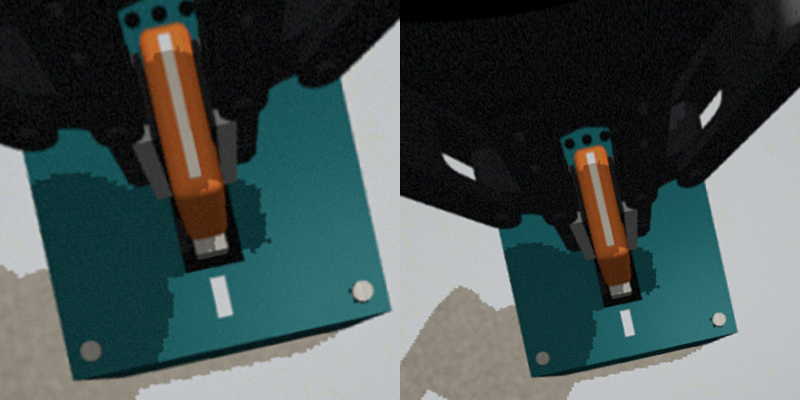

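The wing, with its key bar at (207,245), now lies along the slot, held between the pads. Push in.

```bash
python3 - <<'E'
from h import *
X,Y=.5675,-.2575; pi=np.pi
def st(s): print(s,round(m.current_time(),2),np.round(m.current_ee_pos(),4),np.round(m.current_force(),1),np.round(m.current_ft_torque(),2),round(m.current_grip_width(),3),flush=True)
for z in(.098,.094,.090,.087,.0855,.0845):
    m.move_l([X,Y,z],max_speed=.05); st(z)
    if m.current_force()[2]>25: break
E
```

```text
0.098 8.43 [ 0.5675 -0.2577  0.098 ] [-3.9 -3.9  3.4] [-0.58  0.59 -0.05] 0.156
0.094 8.68 [ 0.5675 -0.2577  0.0942] [-3.3 -4.2  5.7] [-0.59  0.72 -0.03] 0.16
0.09 8.93 [ 0.5675 -0.2577  0.0903] [-3.9 -3.7  5.5] [-0.54  0.79 -0.04] 0.157
0.087 9.18 [ 0.5675 -0.2577  0.0874] [-3.9 -4.   6.2] [-0.55  0.83 -0.07] 0.154
0.0855 9.43 [ 0.5677 -0.2579  0.087 ] [-6.8 -2.7 14.9] [-0.45  1.36 -0.03] 0.156
0.0845 9.68 [ 0.5678 -0.2579  0.0868] [-11.   -0.3  23.6] [-0.1   1.95 -0.03] 0.156
```

It followed the spring force and hit the stop after 16 mm, so it's fully in. Ease off slightly, turn clockwise and release.

```bash
python3 - <<'E'
from h import *
X,Y=.5675,-.2575; pi=np.pi
def st(s): print(s,round(m.current_time(),2),np.round(m.current_ee_pos(),4),np.round(m.current_force(),1),np.round(m.current_ft_torque(),2),round(m.current_grip_width(),3),flush=True)
m.move_l([X,Y,.0858],max_speed=.05); st("ease")
m.move_l([X,Y,.0858],R(.225-.8+pi)); st("half")
m.move_l([X,Y,.0858],R(.225-1.57+pi)); st("full")
m.set_gripper(.5,50); st("open")
m.move_l([X,Y,.20]); st("up")
cal=m.get_calibration("wrist"); p,d=m.grab_frame("wrist"); print(m.look_for("wrist","stud_grip")[:3])
a=rectify(p,cal,X,Y,.075,n=400); b=rectify(p,cal,X,Y,.121,n=400)
cv2.imwrite("pics/r4.png",np.hstack([a,b])[:,:,::-1])
E
```

```text
ease 9.93 [ 0.5677 -0.2579  0.087 ] [-6.4 -2.5 12. ] [-0.57  1.19  0.01] 0.156
half 10.88 [ 0.5676 -0.2585  0.087 ] [-6.6 -6.1 11.1] [-1.2   1.3  -0.02] 0.159
full 11.8 [ 0.5672 -0.2588  0.087 ] [-10.   -8.3  11.8] [-1.55  1.79  0.02] 0.154
open 12.19 [ 0.5676 -0.2571  0.0856] [-0.4 -0.1 -0.1] [-0.03 -0.    0.01] 0.504
up 13.1 [ 0.5671 -0.2572  0.199 ] [-0.1 -1.  -0.9] [-0.01 -0.01  0.06] 0.498
[{'at': [0.3317, -0.283, 0.1296], 'confidence': 0.92}, {'at': [0.5664, -0.2527, 0.1223], 'confidence': 0.89}]
```

View pics/r4.png

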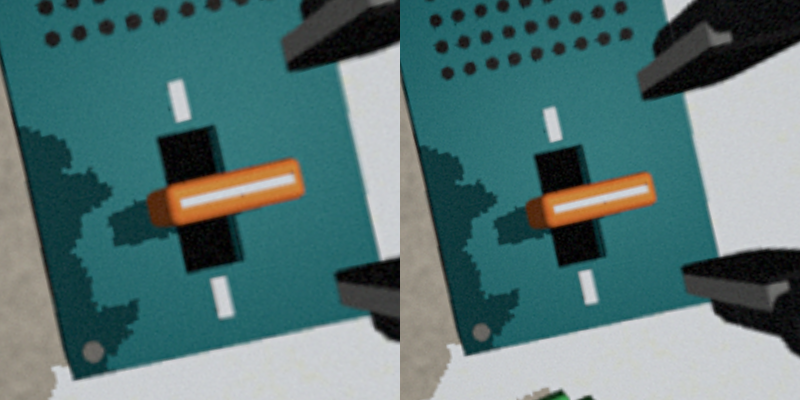

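The wing (centre about (600,200) in the right half) lies squarely across the slot. Its top is at about 0.122 m, so it is down. The gripper is clear of it.

```bash
python3 -c "
from bench import manip as m
m.dwell(.3); print(m.sign_off())"
```

```text
the job is handed in; nothing more can be done
None
```

I turned the teal case's orange knob back in line with its slot, pushed it fully in and locked it a quarter turn clockwise. The last picture showed it down across the slot, the grey power supply was not approached, and the job was handed in at about 13.5 s with no verdict returned.

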